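Sort two pen blocks with a plug gauge

TASK

Sort the two drilled wooden pen blocks with the blue-handled plug gauge. Lower the gauge into the block whose hole lets its steel pin pass, and leave it standing there fully home, with its flange on the block; then set the other block, whose hole is too small for the gauge, upright and flat inside the silver tray.

Things in the scene. Friction and masses are not known exactly. Their poses are not given: they have to be found in the camera images.
- gauge: Loose plug gauge, upright, pin down, in a fixed black rubber ring stand (64 mm across, 40 high), flange on its top. Origin: flat end of the nose, its lowest point, 4 mm above the desk; z up. From there: cone 8 to 20 mm wide in 10 mm; 20 mm steel pin to 36 mm; 44 mm flange 36 to 42 mm; round blue handle, 24 mm wide, 42 to 92 mm: grip it there, lift 45 mm or more. 0.12 kg.
- block_wide: Loose pale wooden pen block, 52 x 52 x 50 mm high, with a 28 mm hole right through its middle: the gauge's pin passes with 4 mm of play all round. Origin: centre of the underside, on the desk; hole mouth 50 mm above it; x, y square to its sides, z up. With the gauge fully home its flange lies on the block's top and its nose is 14 mm above this origin. 0.12 kg.
- block_narrow: Loose pale wooden pen block, outside the same as the other (52 x 52 x 50 mm high), but with a hole of only 12 mm, which the gauge cannot pass. Origin: centre of the underside, on the desk; x, y square to its sides, z up. About 0.12 kg. The two blocks and the gauge's stand change places from start to start.
- silver_tray: Shallow silver tray, 171 mm along its x, 271 mm along its y, 13 mm high, fixed to the desk. Origin: centre of the underside. Its flat floor, 132 mm by 232 mm about the centre, is 5 mm above the origin; the rim round it is 11 to 13 mm high.
Things that resemble listed ones, but are neither listed nor needed, are in the scene too. What is shaped like the gauge but pink is not meant. What is shaped like the block_wide but green or yellow is not meant.

How it is judged:
By the outcome, as a careful person would: the job done as asked, in the order asked, and still so for the second after the job is handed in, with the robot touching nothing.
It also fails if it takes over 56 s, if anything falls off the work surface, if the arm or the gripper's body presses on something with over 40 N, if the wrist force passes 120 N, or if a joint passes its speed limit or range.

ROBOT

A 7-joint arm with a two-finger parallel gripper is mounted at the origin on a cart in front of the work surface, level with it; the furniture and walls round the work are solid. World frame = base frame: x ahead of the robot, y to its left, z up, the work surface at z = 0. Lengths are in m, angles in rad, forces in N, time in s.
With the tool pointing down it reaches from about 0.35 to 0.9 m from the base axis. Payload 19.9 kg.
Tool frame: the origin (TCP) lies at the very end of the fingers, on their centre line; the grasp point (between the pads) lies 19 mm behind it; z points along the fingers, y is the line along which they close (so a half turn about z gives the same grasp; the last joint's range is limited). The gripper opens to 94 mm and grips with 3 to 60 N. Pads are 16 mm wide; open, the fingers measure 119 mm over their backs; the gripper's body (75 mm by 177 mm) begins 78 mm behind the grasp point.
Start: joints at [1.284, 0.417, -0.01, 1.614, 0.005, 1.111, -0.053], TCP at [0.151, -0.606, 0.205] pointing down, gripper open.
Joint ranges: [-2.81, 2.81], [-0.39, 2.02], [-1.27, 1.25], [0.06, 2.57], [-1.19, 4.33], [0.19, 2], [-2.82, 2.82]. Speed limits (rad/s): [1.89, 1.89, 2.39, 2.39, 3.01, 3.01, 3.01].

INTERFACE

Orientations are given as a unit quaternion [w, x, y, z].
In Python, from workcell import arm gives the robot as it stands.
- The arm moves only by the tool step_arm, never from a script. Its arguments are lists of equal length, an entry for each row: "offset": the shift along the tool's x, y, z in units of 0.08 m (1.0 is 0.08 m), a list of three; "twist": the turn, a rotation vector about the tool's x, y, z in units of 180 degrees (1.0 is 180 degrees), a list of three; "grip": the opening, from -1 (shut) to 1 (fully open), so that 0 is half open. A call has exactly 5 rows; each row is the pose to reach, as a shift and turn from the pose commanded when the call began, along the tool's axes at that moment, turning the shorter way round; what a row does not reach only later rows make up. A row lasts 1/8 s, in which the tool goes at most 62.5 mm and 10.7 degrees, less where a joint would pass 70% of its speed; a pose out of reach is approached as far as the arm can. A call with a number of a shift or a turn outside -1 to 1 is refused whole. A call with a gripper value outside its range is refused whole. The fingers move at their own pace and stop on an object; the grip force is fixed at half the most. Time passes only in rows, so rows that repeat a pose let the fingers close, or fill a call up. It gives the time, the measured TCP pose, the force, the opening and the grip force at its end, in the units of the state.
- arm.state(): the state, without advancing time (a new reading comes with each control period).
- arm.grab_frame(name): name is "scene" or "side" or "wrist"; returns a dict with "img" (400x640x3 uint8, blue, green, red), "z_map" (400x640 float32, m along the optical axis (not along the pixel's ray), 0 where there is no reading), "intrinsics" (3x3 intrinsics, pixels), "dist_coeffs" ([k1, k2, p1, p2, k3] as OpenCV has them; the pictures are not rectified), "R" (3x3) and "t" (3): a world point X has camera coordinates R X + t; the wrist camera has in their place "mount" (4x4, takes a point from camera to tool coordinates, whose origin is the TCP and whose axes are the flange's). Camera axes: x right, y down, z forward; pixel columns grow to the right and rows downward; lengths in m; the calibration is good to about 2 mm. A picture is of the moment at which its call begins: read the wrist's pose just before it.
- arm.hand_in(): hands the job in; it is judged then, once.
The state is a dict: "t": time; "joints": joint angles; "qd": joint speeds; "joint_torque": joint torques, N m; "eef_pos": TCP position; "orientation": TCP orientation; "force": force on the tool from outside, world axes, zero at the start; "ft_torque": the same for the moment, N m; "grip_width": finger opening in m; "finger_force": force on a finger pad.
Only numpy, scipy, OpenCV 4.12 (cv2) and the standard library are available. Lean on these libraries where they do the work, as an engineer would, in place of code of your own. Each camera call takes 0.05 s, during which the arm holds its last target. There are 200 camera calls.

## Working session

There is one attempt and no reset: what is moved stays moved. The work goes in short steps, Python scripts to look and compute and a tool call to move; the robot and the scene stay as the last step left them, time stands still between calls to the robot, and variables do not carry over. Pictures are saved under pics/ and viewed, at most 10 in all, crops included, and the job is handed in when it is done.

Besides the shell and the picture viewer there is one more tool, called after "Emit:" by a JSON object that holds its "api" and its "payload". step_arm: Moves the arm, as the interface text tells. Its arguments: {"type":"object","properties":{"offset":{"type":"array"},"twist":{"type":"array"},"grip":{"type":"array"}},"required":["offset","twist","grip"]}

```bash
mkdir -p pics
cat > h.py <<'E'
import numpy as np, cv2
from workcell import arm
from scipy.spatial.transform import Rotation as Ro
def pose():
    s=arm.state(); w=s['orientation']; T=np.eye(4); T[:3,:3]=Ro.from_quat([w[1],w[2],w[3],w[0]]).as_matrix(); T[:3,3]=s['eef_pos']; return T
def grab(n):
    T=pose(); f=arm.grab_frame(n)
    if 'mount' in f: C=T@np.array(f['mount'])
    else:
        C=np.eye(4); R=np.array(f['R']); C[:3,:3]=R.T; C[:3,3]=-R.T@np.array(f['t'])
    np.savez(n+'.npz',img=f['img'],z=f['z_map'],K=f['intrinsics'],d=f['dist_coeffs'],C=C)
    return f['img']
def cloud(n):
    f=np.load(n+'.npz'); h,w=f['z'].shape
    u,v=np.meshgrid(np.arange(w),np.arange(h))
    p=cv2.undistortPoints(np.stack([u,v],-1).reshape(-1,1,2).astype(np.float64),f['K'],f['d']).reshape(h,w,2)
    P=np.dstack([p,np.ones((h,w))])*f['z'][...,None]
    W=P@f['C'][:3,:3].T+f['C'][:3,3]; W[f['z']==0]=np.nan
    return W,f['img']
def go(x,y,z):  # offset units from current pose
    T=pose(); return np.round(T[:3,:3].T@(np.array([x,y,z])-T[:3,3])/0.08,3)
E
python3 - <<'E'
from h import *
for n in('scene','side','wrist'): cv2.imwrite(f'pics/{n}0.png',grab(n))
print(arm.state()); print(pose())
E
```

```text
{'t': 0.15, 'joints': array([ 1.28448925,  0.41780917, -0.01029048,  1.61399589,  0.00470942,
        1.11072938, -0.05301313]), 'qd': array([-2.31112084e-04, -1.70217286e-03,  8.54212237e-05, -2.03391880e-03,
        1.10630802e-04,  8.89986439e-04, -4.65443917e-04]), 'joint_torque': array([ 1.00259524e-03, -8.51533914e+01,  6.39521275e-01, -4.26130486e+01,
       -4.86949424e-02,  1.72318693e-02,  1.24539065e-04]), 'eef_pos': array([ 0.15139474, -0.60609859,  0.20500316]), 'orientation': array([-4.48163799e-04,  9.92518718e-01,  1.22091699e-01, -1.00976348e-04]), 'force': array([-0.48032793, -0.56502115,  0.15274813]), 'ft_torque': array([-0.08663647,  0.02314371, -0.01917895]), 'finger_force': 0.0, 'grip_width': 0.09390100956194466}
[[ 9.70187213e-01  2.42356504e-01 -3.09875992e-04  1.51394736e-01]
 [ 2.42356685e-01 -9.70186832e-01  8.64965171e-04 -6.06098589e-01]
 [-9.10076721e-05 -9.14278667e-04 -9.99999578e-01  2.05003163e-01]
 [ 0.00000000e+00  0.00000000e+00  0.00000000e+00  1.00000000e+00]]
```

View pics/scene0.png

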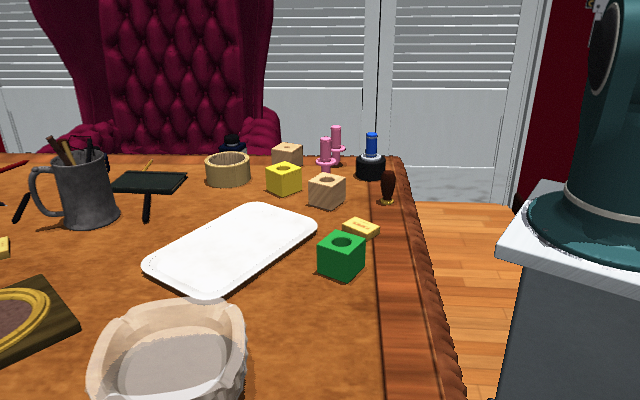

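View pics/side0.png

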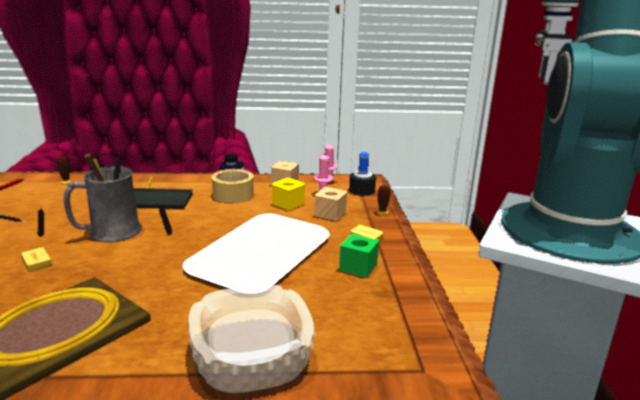

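The scene picture shows these candidates:
- **Gauge:** the blue one is at (371,150) in its black stand. The pink ones at (326,155) and (336,140) are decoys.
- **Blocks:** the pale ones are at (287,152) and (326,190). The yellow one at (284,179) and the green one at (341,255) are decoys.
- **Tray:** the white/silver one is at (232,248).

Next I'll take a close crop and measure.

Run:
```python
from h import *
W,im=cloud('scene')
cv2.imwrite('pics/crop.png',cv2.resize(im[115:225,250:410],None,fx=5,fy=5,interpolation=cv2.INTER_CUBIC)[:550])
np.set_printoptions(precision=3,suppress=True)
for n,(u,v) in dict(gauge=(371,145),gtop=(371,134),stand=(371,165),bA=(320,180),bB=(287,144),yel=(284,166),green=(341,236),t1=(148,265),t2=(206,297),t3=(316,228),t4=(255,204),tc=(232,248),pink1=(325,145),pink2=(336,130),ring=(228,155),brown=(388,175)).items(): print(n,W[v,u])
# tops at ~z=50mm of blocks
for n,(a,b,c,d) in dict(A=(300,350,165,215),B=(268,305,138,168),Y=(260,305,155,200)).items():
    p=W[c:d,a:b].reshape(-1,3); p=p[(abs(p[:,2]-.05)<.004)]
    print(n,len(p),p.min(0),p.max(0)); r=cv2.minAreaRect(p[:,:2].astype(np.float32)*1000);print(r)
m=(W[...,2]>.003)&(W[...,2]<.018)&(im.min(2)>190); m[:200]=0;m[300:]=0
p=W[m];print(cv2.minAreaRect(p[:,:2].astype(np.float32)*1000),p[:,2].mean())
b=(im[...,0]>120)&(im[...,2]<80)&(im[...,1]<130); b[:,:350]=0;b[:,400:]=0;b[180:]=0
p=W[b]; print('blue',len(p),np.nanmin(p,0),np.nanmax(p,0))
```

```text
gauge [0.45  0.041 0.075]
gtop [0.453 0.038 0.097]
stand [0.438 0.059 0.039]
bA [0.474 0.193 0.045]
bB [0.645 0.079 0.052]
yel [0.571 0.182 0.049]
green [0.322 0.355 0.051]
t1 [0.552 0.531 0.012]
t2 [0.367 0.576 0.062]
t3 [0.408 0.3   0.011]
t4 [0.555 0.29  0.012]
tc [0.486 0.421 0.007]
pink1 [0.522 0.106 0.081]
pink2 [0.548 0.024 0.086]
ring [0.725 0.188 0.043]
brown [0.361 0.135 0.061]
A 376 [0.431 0.165 0.046] [0.536 0.221 0.054]
((483.5494689941406, 193.85565185546875), (102.8415298461914, 55.191368103027344), 2.5098471641540527)
B 390 [0.536 0.062 0.046] [0.665 0.209 0.053]
((609.4701538085938, 129.80767822265625), (68.36041259765625, 157.7440948486328), 35.451541900634766)
Y 324 [0.533 0.163 0.046] [0.596 0.224 0.053]
((564.9141235351562, 193.45184326171875), (55.258182525634766, 56.334228515625), 76.41754913330078)
((489.9570007324219, 410.85772705078125), (172.3384552001953, 271.49200439453125), 0.09844386577606201) 0.007563344308220678
blue 99 [0.444 0.023 0.054] [0.465 0.043 0.098]
```

View pics/crop.png

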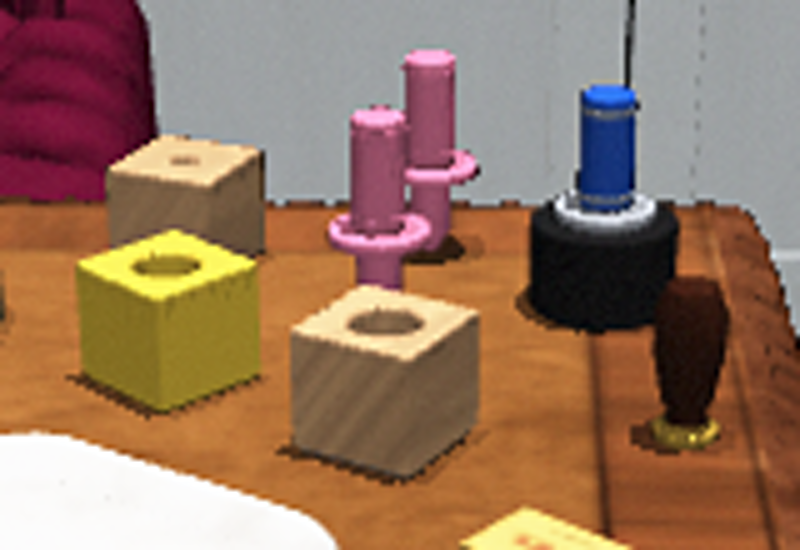

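The wide block is the near pale one, with its large hole at crop (385,323), about scene (327,179). The narrow one is the far pale block, with its small hole at crop (186,160). The gauge is the blue one at crop (608,150). All heights match: blocks 0.05, gauge top 0.097. I'm setting out for a point above the gauge.

Emit:
{"api": "step_arm", "payload": {"offset": [[0.16, -0.19, -0.1], [0.32, -0.38, -0.2], [0.48, -0.57, -0.3], [0.64, -0.76, -0.4], [0.8, -0.95, -0.5]], "twist": [[0, 0, 0], [0, 0, 0], [0, 0, 0], [0, 0, 0], [0, 0, 0]], "grip": [1, 1, 1, 1, 1]}}

```text
t: 0.78
eef_pos: [0.1958, -0.5158, 0.2462]
orientation: [0.0, 0.992, 0.122, 0.0]
force: [-0.0, 0.2, 0.1]
grip_width: 0.0942
finger_force: 0.0
```

Emit:
{"api": "step_arm", "payload": {"offset": [[0.16, -0.19, 0], [0.32, -0.38, 0], [0.48, -0.57, 0], [0.64, -0.76, 0], [0.8, -0.95, 0]], "twist": [[0, 0, 0], [0, 0, 0], [0, 0, 0], [0, 0, 0], [0, 0, 0]], "grip": [1, 1, 1, 1, 1]}}

```text
t: 1.4
eef_pos: [0.2393, -0.4266, 0.2453]
orientation: [-0.0, 0.993, 0.122, -0.0]
force: [-0.6, 0.9, -0.5]
grip_width: 0.0941
finger_force: 0.0
```

Emit:
{"api": "step_arm", "payload": {"offset": [[0.16, -0.19, 0], [0.32, -0.38, 0], [0.48, -0.57, 0], [0.64, -0.76, 0], [0.8, -0.95, 0]], "twist": [[0, 0, 0], [0, 0, 0], [0, 0, 0], [0, 0, 0], [0, 0, 0]], "grip": [1, 1, 1, 1, 1]}}

```text
t: 2.02
eef_pos: [0.283, -0.3374, 0.2455]
orientation: [0.0, 0.993, 0.122, -0.0]
force: [0.3, -0.1, -0.2]
grip_width: 0.0937
finger_force: 0.0
```

Emit:
{"api": "step_arm", "payload": {"offset": [[0.16, -0.19, 0], [0.32, -0.38, 0], [0.48, -0.57, 0], [0.64, -0.76, 0], [0.8, -0.95, 0]], "twist": [[0, 0, 0], [0, 0, 0], [0, 0, 0], [0, 0, 0], [0, 0, 0]], "grip": [1, 1, 1, 1, 1]}}

```text
t: 2.65
eef_pos: [0.3265, -0.2482, 0.2454]
orientation: [0.0, 0.993, 0.122, -0.0]
force: [0.4, 0.2, 0.9]
grip_width: 0.094
finger_force: 0.0
```

Emit:
{"api": "step_arm", "payload": {"offset": [[0.16, -0.19, 0], [0.32, -0.38, 0], [0.48, -0.57, 0], [0.64, -0.76, 0], [0.8, -0.95, 0]], "twist": [[0, 0, 0], [0, 0, 0], [0, 0, 0], [0, 0, 0], [0, 0, 0]], "grip": [1, 1, 1, 1, 1]}}

```text
t: 3.28
eef_pos: [0.37, -0.1589, 0.2455]
orientation: [0.0, 0.993, 0.122, -0.0]
force: [-0.3, -0.2, -0.5]
grip_width: 0.0939
finger_force: 0.0
```

Emit:
{"api": "step_arm", "payload": {"offset": [[0.16, -0.19, 0], [0.32, -0.38, 0], [0.48, -0.57, 0], [0.64, -0.76, 0], [0.8, -0.95, 0]], "twist": [[0, 0, 0], [0, 0, 0], [0, 0, 0], [0, 0, 0], [0, 0, 0]], "grip": [1, 1, 1, 1, 1]}}

```text
t: 3.9
eef_pos: [0.4136, -0.0697, 0.2455]
orientation: [0.0, 0.993, 0.122, -0.0]
force: [0.3, -1.4, -0.4]
grip_width: 0.0939
finger_force: 0.0
```

Emit:
{"api": "step_arm", "payload": {"offset": [[0.16, -0.19, 0], [0.32, -0.38, 0], [0.48, -0.57, 0], [0.6, -0.76, 0], [0.7, -0.9, 0]], "twist": [[0, 0, 0], [0, 0, 0], [0, 0, 0], [0, 0, 0], [0, 0, 0]], "grip": [1, 1, 1, 1, 1]}}

```text
t: 4.53
eef_pos: [0.4503, 0.0137, 0.2455]
orientation: [0.0, 0.992, 0.122, -0.0]
force: [0.3, 0.3, -0.2]
grip_width: 0.0938
finger_force: 0.0
```

Run:
```python
from h import *
cv2.imwrite('pics/w1.png',grab('wrist'));print(pose()[:3,3])
W,im=cloud('wrist')
np.set_printoptions(precision=4,suppress=True)
b=(im[...,0]>110)&(im[...,2]<90)&(im[...,1]<130)
p=W[b]; v,u=np.where(b);print('blue',len(p),np.nanmin(p,0),np.nanmax(p,0),u.mean(),v.mean())
t=p[abs(p[:,2]-.096)<.004];print('top',len(t),t.mean(0),cv2.minEnclosingCircle(t[:,:2].astype(np.float32)) if len(t) else 0)
```

```text
[0.45080521 0.01498913 0.24554352]
blue 469 [ 0.0407 -0.0696  0.0091] [0.4684 0.1269 0.0986] 308.4413646055437 249.68017057569296
top 307 [0.4593 0.0289 0.0964] ((0.4576643407344818, 0.028079655021429062), 0.011306744068861008)
```

View pics/w1.png

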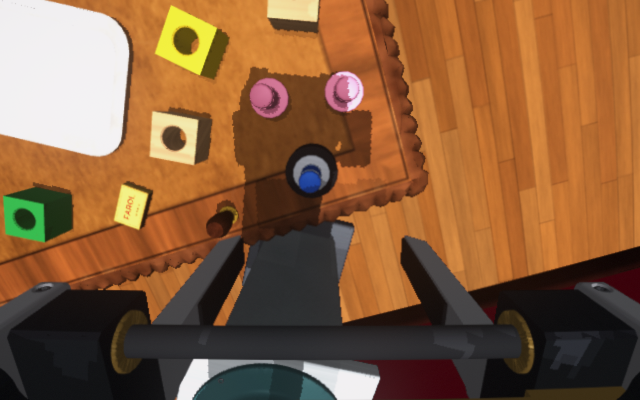

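The wrist view shows the gauge at (311,175), the wide block with its large hole at (175,138), and the narrow block partly in view at (293,10). Next I'll work out the positions and moves.

Run:
```python
from h import *
W,im=cloud('wrist')
np.set_printoptions(precision=4,suppress=True)
q=W[100:175,140:225].reshape(-1,3);q=q[abs(q[:,2]-.05)<.003];r=cv2.minAreaRect(q[:,:2].astype(np.float32)*1000);print('wide',r,q.mean(0))
k=W[150:200,285:340].reshape(-1,3);k=k[abs(k[:,2]-.044)<.006];print('stand/flange',cv2.minEnclosingCircle(k[:,:2].astype(np.float32)))
print(W[75:115,325:365,2].max(), W[200:240,200:240,2].max())
print(go(.458,.0285,.055))
```

```text
wide ((459.9729309082031, 190.66574096679688), (52.909236907958984, 52.9835319519043), 2.6979496479034424) [0.4605 0.1903 0.0502]
stand/flange ((0.4570634961128235, 0.027210423722863197), 0.03183241933584213)
nan nan
[ 0.127 -0.141  2.382]
```

Emit:
{"api": "step_arm", "payload": {"offset": [[0.12, -0.135, 0.1], [0.12, -0.135, 0.3], [0.12, -0.135, 0.5], [0.12, -0.135, 0.75], [0.12, -0.135, 1.0]], "twist": [[0, 0, 0], [0, 0, 0], [0, 0, 0], [0, 0, 0], [0, 0, 0]], "grip": [1, 1, 1, 1, 1]}}

```text
t: 5.2
eef_pos: [0.4565, 0.0247, 0.164]
orientation: [0.0, 0.993, 0.122, -0.0]
force: [0.2, -0.8, 0.8]
grip_width: 0.0941
finger_force: 0.0
```

Emit:
{"api": "step_arm", "payload": {"offset": [[0, 0, 0.2], [0, 0, 0.4], [0, 0, 0.6], [0, 0, 0.8], [0, 0, 1.0]], "twist": [[0, 0, 0], [0, 0, 0], [0, 0, 0], [0, 0, 0], [0, 0, 0]], "grip": [1, 1, 1, 1, 1]}}

```text
t: 5.82
eef_pos: [0.4571, 0.0254, 0.0844]
orientation: [-0.0, 0.993, 0.122, 0.0]
force: [0.4, -0.5, -0.5]
grip_width: 0.0942
finger_force: 0.0
```

Emit:
{"api": "step_arm", "payload": {"offset": [[0, 0, 0.15], [0, 0, 0.3], [0, 0, 0.38], [0, 0, 0.38], [0, 0, 0.38]], "twist": [[0, 0, 0], [0, 0, 0], [0, 0, 0], [0, 0, 0], [0, 0, 0]], "grip": [1, 1, 1, 0, -1]}}

```text
t: 6.45
eef_pos: [0.4573, 0.0254, 0.0554]
orientation: [0.0, 0.993, 0.122, 0.0]
force: [-0.5, -0.1, 0.3]
grip_width: 0.0774
finger_force: 0.0
```

Emit:
{"api": "step_arm", "payload": {"offset": [[0, 0, 0], [0, 0, 0], [0, 0, 0], [0, 0, 0], [0, 0, 0]], "twist": [[0, 0, 0], [0, 0, 0], [0, 0, 0], [0, 0, 0], [0, 0, 0]], "grip": [-1, -1, -1, -1, -1]}}

```text
t: 7.08
eef_pos: [0.4571, 0.0254, 0.0551]
orientation: [-0.0, 0.993, 0.122, -0.0]
force: [-0.3, 0.8, 0.3]
grip_width: 0.0273
finger_force: 0.4
```

Emit:
{"api": "step_arm", "payload": {"offset": [[0, 0, 0], [0, 0, 0], [0, 0, -0.05], [0, 0, -0.15], [0, 0, -0.3]], "twist": [[0, 0, 0], [0, 0, 0], [0, 0, 0], [0, 0, 0], [0, 0, 0]], "grip": [-1, -1, -1, -1, -1]}}

```text
t: 7.7
eef_pos: [0.457, 0.0254, 0.0797]
orientation: [-0.0, 0.993, 0.122, -0.0]
force: [-0.2, 0.1, -1.1]
grip_width: 0.0233
finger_force: 30.0
```

Emit:
{"api": "step_arm", "payload": {"offset": [[0, 0, -0.2], [0, 0, -0.4], [0, 0, -0.6], [0, 0, -0.8], [0, 0, -1.0]], "twist": [[0, 0, 0], [0, 0, 0], [0, 0, 0], [0, 0, 0], [0, 0, 0]], "grip": [-1, -1, -1, -1, -1]}}

```text
t: 8.32
eef_pos: [0.4571, 0.0253, 0.1602]
orientation: [0.0, 0.993, 0.122, 0.0]
force: [0.1, -0.1, -1.8]
grip_width: 0.0235
finger_force: 30.0
```

Run:
```python
from h import *
print(arm.state()['grip_width'],arm.state()['finger_force'],pose()[:3,3],go(.460,.1905,.148)); cv2.imwrite('pics/w2.png',grab('wrist'))
W,im=cloud('wrist')
b=(im[...,0]>110)&(im[...,2]<90)&(im[...,1]<130); p=W[b];p=p[p[:,2]>.11]
print(len(p),p.min(0),p.max(0),np.median(p,0))
```

```text
0.023548106026255487 29.999756813049316 [0.45707165 0.02533669 0.16020652] [ 0.536 -1.994  0.153]
572 [0.45341338 0.01734668 0.20002693] [0.46907213 0.03449083 0.20346379] [0.46336162 0.0264816  0.20162981]
```

View pics/w2.png

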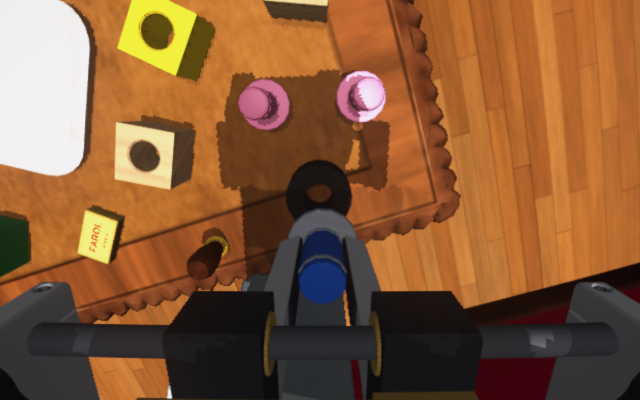

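The gauge is held, the stand at (318,190) is empty, and the wide block is at (150,155). Now moving over it.

Emit:
{"api": "step_arm", "payload": {"offset": [[0.05, -0.2, 0], [0.1, -0.4, 0], [0.16, -0.6, 0], [0.21, -0.8, 0], [0.27, -1.0, 0]], "twist": [[0, 0, 0], [0, 0, 0], [0, 0, 0], [0, 0, 0], [0, 0, 0]], "grip": [-1, -1, -1, -1, -1]}}

```text
t: 9.0
eef_pos: [0.4586, 0.1087, 0.1591]
orientation: [-0.0, 0.993, 0.122, -0.0]
force: [0.4, -0.2, -1.7]
grip_width: 0.0237
finger_force: 30.0
```

Emit:
{"api": "step_arm", "payload": {"offset": [[0.08, -0.3, 0], [0.16, -0.6, 0], [0.22, -0.85, 0], [0.26, -0.99, 0], [0.26, -0.99, 0]], "twist": [[0, 0, 0], [0, 0, 0], [0, 0, 0], [0, 0, 0], [0, 0, 0]], "grip": [-1, -1, -1, -1, -1]}}

```text
t: 9.62
eef_pos: [0.4595, 0.1904, 0.159]
orientation: [-0.0, 0.992, 0.123, -0.0]
force: [0.4, 0.1, -0.9]
grip_width: 0.0233
finger_force: 30.0
```

Run:
```python
from h import *
T=pose();print(T[:3,3]); img=grab('wrist'); cv2.imwrite('pics/w3.png',img)
W,im=cloud('wrist')
q=W.reshape(-1,3);q=q[(abs(q[:,2]-.05)<.003)&(abs(q[:,0]-.46)<.035)&(abs(q[:,1]-.19)<.035)];print(len(q),cv2.minAreaRect(q[:,:2].astype(np.float32)*1000),q.min(0),q.max(0))
p=W.reshape(-1,3);p=p[(p[:,2]>.195)&(np.hypot(p[:,0]-T[0,3],p[:,1]-T[1,3])<.03)]
print(len(p),cv2.minEnclosingCircle(p[:,:2].astype(np.float32)))
print(go(.460,.1905,.065))
```

```text
[0.45954279 0.19042842 0.15900805]
1691 ((459.9582214355469, 190.47181701660156), (51.31224822998047, 52.01653289794922), 2.8231353759765625) [0.43305883 0.16425861 0.04700469] [0.48671546 0.21757583 0.05295428]
12074 ((0.4700952470302582, 0.19348086416721344), 0.02517968975007534)
[ 0.008 -0.008  1.174]
```

View pics/w3.png

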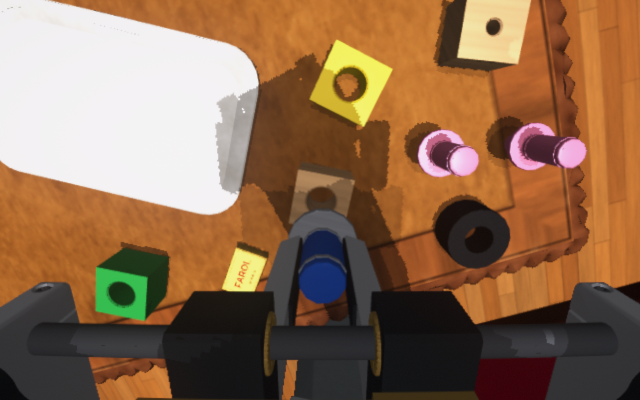

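The gauge sits centred over the wide block at (320,195). The narrow block is at (490,35), and its hole is small. Lowering now.

Emit:
{"api": "step_arm", "payload": {"offset": [[0, 0, 0.15], [0, 0, 0.35], [0, 0, 0.55], [0, 0, 0.7], [0, 0, 0.8]], "twist": [[0, 0, 0], [0, 0, 0], [0, 0, 0], [0, 0, 0], [0, 0, 0]], "grip": [-1, -1, -1, -1, -1]}}

```text
t: 10.3
eef_pos: [0.4594, 0.1901, 0.0941]
orientation: [-0.0, 0.993, 0.122, -0.0]
force: [-0.3, -0.8, -1.6]
grip_width: 0.0234
finger_force: 30.0
```

Emit:
{"api": "step_arm", "payload": {"offset": [[0, 0, 0.1], [0, 0, 0.2], [0, 0, 0.3], [0, 0, 0.34], [0, 0, 0.34]], "twist": [[0, 0, 0], [0, 0, 0], [0, 0, 0], [0, 0, 0], [0, 0, 0]], "grip": [-1, -1, -1, -1, -1]}}

```text
t: 10.92
eef_pos: [0.4596, 0.1901, 0.0677]
orientation: [-0.0, 0.993, 0.122, -0.0]
force: [-0.3, -0.3, -1.8]
grip_width: 0.0234
finger_force: 30.0
```

Run:
```python
from h import *
W,im=cloud('wrist')
q=W[0:80,430:545].reshape(-1,3);q=q[abs(q[:,2]-.05)<.004];print(len(q),cv2.minAreaRect(q[:,:2].astype(np.float32)*1000),q.min(0),q.max(0))
```

```text
3843 ((635.5847778320312, 89.84577941894531), (49.04051971435547, 54.046348571777344), 10.166284561157227) [0.60750395 0.06066287 0.0460144 ] [0.66402299 0.11896305 0.0532807 ]
```

Emit:
{"api": "step_arm", "payload": {"offset": [[0, 0, 0.01], [0, 0, 0.02], [0, 0, 0.03], [0, 0, 0.03], [0, 0, 0.03]], "twist": [[0, 0, 0], [0, 0, 0], [0, 0, 0], [0, 0, 0], [0, 0, 0]], "grip": [-1, -1, -1, -1, -1]}}

```text
t: 11.55
eef_pos: [0.4596, 0.1901, 0.0655]
orientation: [-0.0, 0.993, 0.122, -0.0]
force: [0.5, -0.1, -0.7]
grip_width: 0.0238
finger_force: 30.0
```

Emit:
{"api": "step_arm", "payload": {"offset": [[0, 0, 0], [0, 0, 0], [0, 0, 0], [0, 0, 0], [0, 0, 0]], "twist": [[0, 0, 0], [0, 0, 0], [0, 0, 0], [0, 0, 0], [0, 0, 0]], "grip": [-0.4, -0.2, 0, 0, 0]}}

```text
t: 12.18
eef_pos: [0.4596, 0.1901, 0.0655]
orientation: [-0.0, 0.993, 0.122, -0.0]
force: [0.4, -0.5, 0.2]
grip_width: 0.0471
finger_force: 0.0
```

Emit:
{"api": "step_arm", "payload": {"offset": [[0, 0, -0.15], [0, 0, -0.35], [0, 0, -0.6], [0, 0, -0.8], [0, 0, -1.0]], "twist": [[0, 0, 0], [0, 0, 0], [0, 0, 0], [0, 0, 0], [0, 0, 0]], "grip": [0, 0, 0.5, 1, 1]}}

```text
t: 12.8
eef_pos: [0.4597, 0.1901, 0.1468]
orientation: [-0.0, 0.993, 0.122, 0.0]
force: [0.1, 0.1, 0.3]
grip_width: 0.0737
finger_force: 0.0
```

Emit:
{"api": "step_arm", "payload": {"offset": [[0.16, 0.15, -0.3], [0.35, 0.33, -0.6], [0.54, 0.51, -0.8], [0.73, 0.69, -1.0], [0.92, 0.87, -1.0]], "twist": [[0, 0, 0], [0, 0, 0], [0, 0, 0], [0, 0, 0], [0, 0, 0]], "grip": [1, 1, 1, 1, 1]}}

```text
t: 13.42
eef_pos: [0.5491, 0.1401, 0.2268]
orientation: [-0.0, 0.993, 0.122, 0.001]
force: [-0.2, -1.5, 0.4]
grip_width: 0.0942
finger_force: 0.0
```

Emit:
{"api": "step_arm", "payload": {"offset": [[0.2, 0.2, 0], [0.4, 0.4, 0], [0.6, 0.6, 0], [0.75, 0.75, 0], [0.8, 0.8, 0]], "twist": [[0, 0, 0], [0, 0, 0], [0, 0, 0], [0, 0, 0], [0, 0, 0]], "grip": [1, 1, 1, 1, 1]}}

```text
t: 14.05
eef_pos: [0.6259, 0.0933, 0.2248]
orientation: [-0.0, 0.993, 0.122, -0.0]
force: [0.1, 0.3, -0.4]
grip_width: 0.0944
finger_force: 0.0
```

Run:
```python
from h import *
T=pose();print(T[:3,3]); cv2.imwrite('pics/w4.png',grab('wrist'))
W,im=cloud('wrist')
q=W.reshape(-1,3);q=q[(abs(q[:,2]-.05)<.003)&(abs(q[:,0]-.636)<.05)&(abs(q[:,1]-.09)<.05)];print(len(q),cv2.minAreaRect(q[:,:2].astype(np.float32)*1000),q.min(0),q.max(0))
print('tool x yaw',np.degrees(np.arctan2(T[1,0],T[0,0])))
grab('scene'); W,im=cloud('scene')
b=(im[...,0]>120)&(im[...,2]<80)&(im[...,1]<130); b[:,:280]=0;b[:,400:]=0;b[250:]=0
p=W[b]; v,u=np.where(b); print('blue',len(p),np.nanmin(p,0),np.nanmax(p,0),u.mean(),v.mean())
cv2.imwrite('pics/s4.png',cv2.resize(im[110:220,270:390],None,fx=5,fy=5))
```

```text
[0.62593492 0.09329331 0.224825  ]
2097 ((637.3859252929688, 89.44918823242188), (52.27213668823242, 52.07215118408203), 9.133391380310059) [0.60798429 0.05998281 0.0471407 ] [0.66693053 0.11856147 0.05298184]
tool x yaw 13.9933019476915
blue 139 [0.44833567 0.18081589 0.05989653] [0.46826454 0.2036842  0.10836101] 327.0431654676259 159.89208633093526
```

View pics/w4.png

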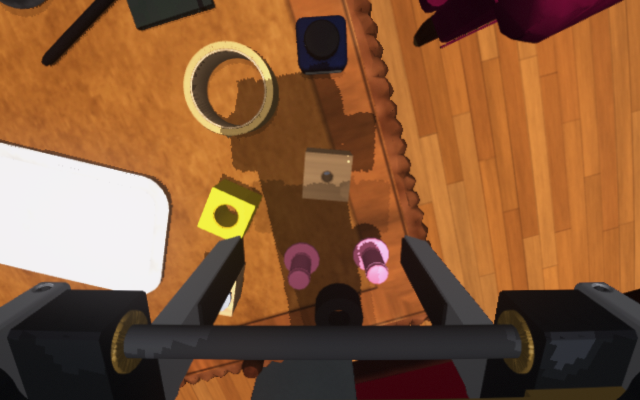

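View pics/s4.png

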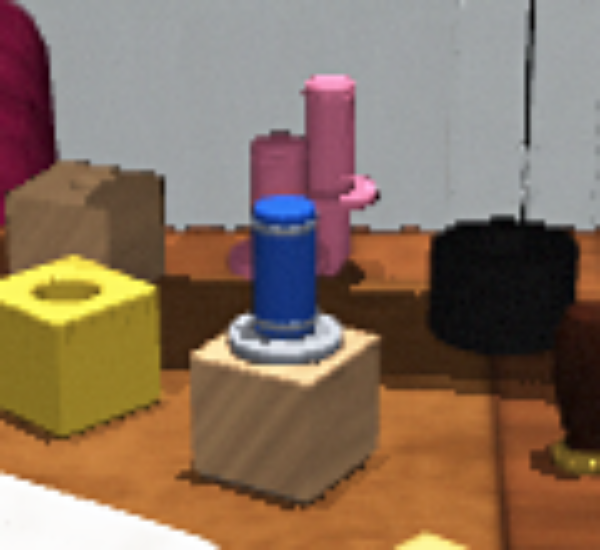

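The gauge is fully home: its flange lies on the block and its top is at about 0.107. The narrow block is at wrist pixel (327,175), at (0.637, 0.089) with yaw 9°. Grasping it.

Emit:
{"api": "step_arm", "payload": {"offset": [[0.06, 0.04, 0.1], [0.127, 0.082, 0.3], [0.127, 0.082, 0.5], [0.127, 0.082, 0.75], [0.127, 0.082, 1.0]], "twist": [[0, 0, 0.013], [0, 0, 0.027], [0, 0, 0.027], [0, 0, 0.027], [0, 0, 0.027]], "grip": [1, 1, 1, 1, 1]}}

```text
t: 14.78
eef_pos: [0.6366, 0.09, 0.144]
orientation: [-0.0, 0.997, 0.08, -0.0]
force: [0.4, -0.1, 0.3]
grip_width: 0.094
finger_force: 0.0
```

Emit:
{"api": "step_arm", "payload": {"offset": [[0, 0, 0.2], [0, 0, 0.4], [0, 0, 0.6], [0, 0, 0.8], [0, 0, 0.9]], "twist": [[0, 0, 0], [0, 0, 0], [0, 0, 0], [0, 0, 0], [0, 0, 0]], "grip": [1, 1, 1, 1, 1]}}

```text
t: 15.4
eef_pos: [0.6366, 0.0899, 0.0723]
orientation: [-0.0, 0.997, 0.08, -0.0]
force: [-0.4, -0.7, 0.5]
grip_width: 0.0941
finger_force: 0.0
```

Run:
```python
from h import *
T=pose();print(T[:3,3],np.degrees(np.arctan2(T[1,0],T[0,0])),go(.6374,.0894,.010))
```

```text
[0.63664135 0.08987939 0.07226335] 9.169366193597462 [0.009 0.008 0.778]
```

Emit:
{"api": "step_arm", "payload": {"offset": [[0.01, 0.01, 0.2], [0.01, 0.01, 0.4], [0.01, 0.01, 0.6], [0.01, 0.01, 0.74], [0.01, 0.01, 0.76]], "twist": [[0, 0, 0], [0, 0, 0], [0, 0, 0], [0, 0, 0], [0, 0, 0]], "grip": [1, 1, 1, 1, 0.5]}}

```text
t: 16.02
eef_pos: [0.6375, 0.0893, 0.0117]
orientation: [-0.0, 0.997, 0.08, -0.001]
force: [0.2, 0.2, 0.1]
grip_width: 0.0871
finger_force: 0.0
```

Emit:
{"api": "step_arm", "payload": {"offset": [[0, 0, 0], [0, 0, 0], [0, 0, 0], [0, 0, 0], [0, 0, 0]], "twist": [[0, 0, 0], [0, 0, 0], [0, 0, 0], [0, 0, 0], [0, 0, 0]], "grip": [0, -1, -1, -1, -1]}}

```text
t: 16.65
eef_pos: [0.638, 0.0893, 0.013]
orientation: [-0.0, 0.997, 0.08, 0.0]
force: [-2.1, -0.2, 5.3]
grip_width: 0.0518
finger_force: 30.0
```

Emit:
{"api": "step_arm", "payload": {"offset": [[0, 0, 0], [0, 0, -0.05], [0, 0, -0.2], [0, 0, -0.4], [0, 0, -0.6]], "twist": [[0, 0, 0], [0, 0, 0], [0, 0, 0], [0, 0, 0], [0, 0, 0]], "grip": [-1, -1, -1, -1, -1]}}

```text
t: 17.27
eef_pos: [0.6381, 0.0893, 0.0622]
orientation: [-0.0, 0.997, 0.08, 0.0]
force: [0.3, -0.0, -0.2]
grip_width: 0.0521
finger_force: 30.0
```

Emit:
{"api": "step_arm", "payload": {"offset": [[0, 0, -0.2], [0, 0, -0.4], [0, 0, -0.6], [0, 0, -0.8], [0, 0, -1.0]], "twist": [[0, 0, 0], [0, 0, 0], [0, 0, 0], [0, 0, 0], [0, 0, 0]], "grip": [-1, -1, -1, -1, -1]}}

```text
t: 17.9
eef_pos: [0.6379, 0.0893, 0.1417]
orientation: [-0.0, 0.997, 0.08, -0.0]
force: [-0.1, 0.2, -1.5]
grip_width: 0.0518
finger_force: 30.0
```

Emit:
{"api": "step_arm", "payload": {"offset": [[-0.05, -0.18, -0.2], [-0.1, -0.36, -0.4], [-0.15, -0.54, -0.5], [-0.2, -0.72, -0.5], [-0.26, -0.9, -0.5]], "twist": [[0, 0, 0], [0, 0, 0], [0, 0, 0], [0, 0, 0], [0, 0, 0]], "grip": [-1, -1, -1, -1, -1]}}

```text
t: 18.52
eef_pos: [0.6051, 0.158, 0.1801]
orientation: [0.0, 0.997, 0.08, -0.0]
force: [-0.5, -0.1, -1.7]
grip_width: 0.0524
finger_force: 30.0
```

Emit:
{"api": "step_arm", "payload": {"offset": [[-0.05, -0.18, 0], [-0.1, -0.36, 0], [-0.15, -0.54, 0], [-0.2, -0.72, 0], [-0.26, -0.9, 0]], "twist": [[0, 0, 0], [0, 0, 0], [0, 0, 0], [0, 0, 0], [0, 0, 0]], "grip": [-1, -1, -1, -1, -1]}}

```text
t: 19.15
eef_pos: [0.5734, 0.2257, 0.1806]
orientation: [-0.0, 0.997, 0.08, -0.0]
force: [-0.0, -0.2, -0.0]
grip_width: 0.0518
finger_force: 30.0
```

Emit:
{"api": "step_arm", "payload": {"offset": [[-0.05, -0.18, 0], [-0.1, -0.36, 0], [-0.15, -0.54, 0], [-0.2, -0.72, 0], [-0.26, -0.9, 0]], "twist": [[0, 0, 0], [0, 0, 0], [0, 0, 0], [0, 0, 0], [0, 0, 0]], "grip": [-1, -1, -1, -1, -1]}}

```text
t: 19.77
eef_pos: [0.5414, 0.2934, 0.1806]
orientation: [-0.0, 0.997, 0.08, -0.0]
force: [0.1, 0.6, -0.9]
grip_width: 0.052
finger_force: 30.0
```

Emit:
{"api": "step_arm", "payload": {"offset": [[-0.05, -0.18, 0], [-0.1, -0.36, 0], [-0.15, -0.54, 0], [-0.2, -0.72, 0], [-0.26, -0.9, 0]], "twist": [[0, 0, 0], [0, 0, 0], [0, 0, 0], [0, 0, 0], [0, 0, 0]], "grip": [-1, -1, -1, -1, -1]}}

```text
t: 20.4
eef_pos: [0.5095, 0.3612, 0.1806]
orientation: [-0.0, 0.997, 0.08, -0.0]
force: [0.4, -0.4, -1.0]
grip_width: 0.0516
finger_force: 30.0
```

Run:
```python
from h import *
print(pose()[:3,3],arm.state()['grip_width'],go(.49,.405,.02))
```

```text
[0.5094514  0.36118989 0.18064616] 0.05161393843962458 [-0.153 -0.579  2.008]
```

Emit:
{"api": "step_arm", "payload": {"offset": [[-0.05, -0.19, 0], [-0.1, -0.38, 0.1], [-0.153, -0.57, 0.3], [-0.153, -0.58, 0.55], [-0.153, -0.58, 0.8]], "twist": [[0, 0, 0], [0, 0, 0], [0, 0, 0], [0, 0, 0], [0, 0, 0]], "grip": [-1, -1, -1, -1, -1]}}

```text
t: 21.02
eef_pos: [0.4904, 0.4035, 0.1146]
orientation: [0.0, 0.997, 0.08, -0.0]
force: [-0.2, 0.0, -1.4]
grip_width: 0.0517
finger_force: 30.0
```

Emit:
{"api": "step_arm", "payload": {"offset": [[0, 0, 0.2], [0, 0, 0.45], [0, 0, 0.7], [0, 0, 0.9], [0, 0, 1.0]], "twist": [[0, 0, 0], [0, 0, 0], [0, 0, 0], [0, 0, 0], [0, 0, 0]], "grip": [-1, -1, -1, -1, -1]}}

```text
t: 21.65
eef_pos: [0.4901, 0.404, 0.0355]
orientation: [0.0, 0.997, 0.08, -0.0]
force: [0.8, -0.2, -0.3]
grip_width: 0.0515
finger_force: 30.0
```

Emit:
{"api": "step_arm", "payload": {"offset": [[0, 0, 0.05], [0, 0, 0.1], [0, 0, 0.15], [0, 0, 0.17], [0, 0, 0.17]], "twist": [[0, 0, 0], [0, 0, 0], [0, 0, 0], [0, 0, 0], [0, 0, 0]], "grip": [-1, -1, -1, -1, -1]}}

```text
t: 22.28
eef_pos: [0.4904, 0.4042, 0.0231]
orientation: [-0.0, 0.997, 0.08, 0.0]
force: [0.8, -0.6, 0.0]
grip_width: 0.052
finger_force: 30.0
```

Emit:
{"api": "step_arm", "payload": {"offset": [[0, 0, 0.01], [0, 0, 0.025], [0, 0, 0.04], [0, 0, 0.055], [0, 0, 0.055]], "twist": [[0, 0, 0], [0, 0, 0], [0, 0, 0], [0, 0, 0], [0, 0, 0]], "grip": [-1, -1, -1, -1, -1]}}

```text
t: 22.9
eef_pos: [0.4903, 0.4042, 0.0186]
orientation: [-0.0, 0.997, 0.08, -0.0]
force: [0.1, -1.3, -1.8]
grip_width: 0.0519
finger_force: 30.0
```

Emit:
{"api": "step_arm", "payload": {"offset": [[0, 0, 0.01], [0, 0, 0.02], [0, 0, 0.025], [0, 0, 0.025], [0, 0, 0.025]], "twist": [[0, 0, 0], [0, 0, 0], [0, 0, 0], [0, 0, 0], [0, 0, 0]], "grip": [-1, -1, -1, -1, -1]}}

```text
t: 23.52
eef_pos: [0.4904, 0.4042, 0.0175]
orientation: [0.0, 0.997, 0.08, 0.0]
force: [-3.6, -4.7, 12.9]
grip_width: 0.052
finger_force: 30.0
```

Contact with the tray floor. Releasing and retreating straight up.

Emit:
{"api": "step_arm", "payload": {"offset": [[0, 0, -0.01], [0, 0, -0.01], [0, 0, -0.01], [0, 0, -0.01], [0, 0, -0.01]], "twist": [[0, 0, 0], [0, 0, 0], [0, 0, 0], [0, 0, 0], [0, 0, 0]], "grip": [-1, 0.4, 0.6, 0.7, 0.7]}}

```text
t: 24.15
eef_pos: [0.4904, 0.4042, 0.0174]
orientation: [-0.0, 0.997, 0.08, -0.0]
force: [0.2, -0.7, 0.4]
grip_width: 0.08
finger_force: 0.0
```

Emit:
{"api": "step_arm", "payload": {"offset": [[0, 0, -0.1], [0, 0, -0.3], [0, 0, -0.5], [0, 0, -0.75], [0, 0, -1.0]], "twist": [[0, 0, 0], [0, 0, 0], [0, 0, 0], [0, 0, 0], [0, 0, 0]], "grip": [0.7, 0.7, 0.7, 0.7, 0.7]}}

```text
t: 24.78
eef_pos: [0.4905, 0.4043, 0.0993]
orientation: [-0.0, 0.997, 0.08, 0.0]
force: [-0.4, -0.5, -0.1]
grip_width: 0.0798
finger_force: 0.0
```

Emit:
{"api": "step_arm", "payload": {"offset": [[0, 0, -0.2], [0, 0, -0.4], [0, 0, -0.6], [0, 0, -0.8], [0, 0, -1.0]], "twist": [[0, 0, 0], [0, 0, 0], [0, 0, 0], [0, 0, 0], [0, 0, 0]], "grip": [0.7, 0.7, 0.7, 0.7, 0.7]}}

```text
t: 25.4
eef_pos: [0.4903, 0.4042, 0.1785]
orientation: [-0.0, 0.997, 0.08, -0.0]
force: [-0.2, -0.3, -0.1]
grip_width: 0.0799
finger_force: 0.0
```

Run:
```python
from h import *
cv2.imwrite('pics/s5.png',grab('scene'))
grab('wrist');W,im=cloud('wrist')
q=W.reshape(-1,3);q=q[(abs(q[:,2]-.055)<.006)&(abs(q[:,0]-.49)<.05)&(abs(q[:,1]-.404)<.05)];print(len(q),cv2.minAreaRect(q[:,:2].astype(np.float32)*1000),np.percentile(q[:,2],[5,50,95]))
```

```text
2703 ((490.0636291503906, 402.82073974609375), (52.32126235961914, 52.01631546020508), 9.144979476928711) [0.0538371  0.05515435 0.05632782]
```

View pics/s5.png

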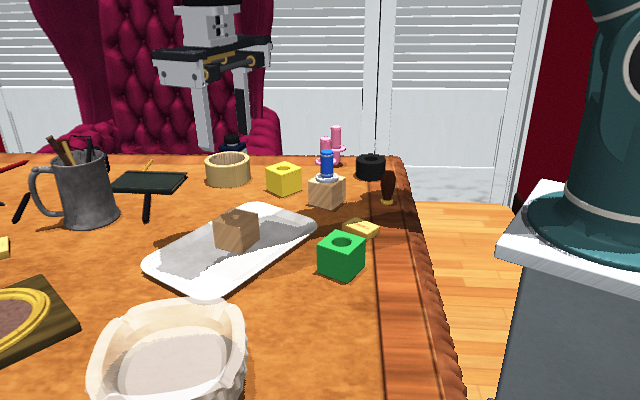

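The narrow block stands flat in the tray at (237,231), with its top at 0.055. The gauge stands home in the wide block at (327,175). Handing in.

```bash
python3 -c "
from workcell import arm
print(arm.hand_in())"
```

```text
the job is handed in; nothing more can be done
None
```

The job is handed in at about 25.5 s of the 56 s allowed: the gauge stands fully home in the wide block, and the narrow block sits upright and flat in the silver tray; the hand-in returned no verdict.

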